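# Load the solvent tray of the chromatograph

## Robot

A 6-joint arm with a two-finger parallel gripper is mounted at the origin on the work surface. World frame = base frame: x ahead of the robot, y to its left, z up, the work surface at z = 0. Lengths are in m, angles in rad, forces in N, time in s.
With the tool pointing down it reaches from about 0.375 to 0.975 m from the base axis. Payload 3.8 kg.
Tool frame: the origin (TCP) lies at the very end of the fingers, on their centre line; the grasp point (between the pads) lies 19 mm behind it; z points along the fingers, y is the line along which they close (so a half turn about z gives the same grasp; the last joint's range is limited). The gripper opens to 85 mm and grips with 20 to 120 N. Pads are 22 mm wide; open, the fingers measure 114 mm over their backs; the gripper's body (76 mm by 85 mm) begins 54 mm behind the grasp point. The pads swing forward as they close: fully open they stand 13 mm farther back than shut.
Start: joints at [1.25, 0.264, 1.604, -0, 1.274, -0.037], TCP at [0.189, 0.648, 0.231] pointing down, gripper open.
Joint ranges: [-2.63, 2.63], [-0.94, 2.18], [0.31, 2.57], [-1.31, 4.45], [0, 2.66], [-2.55, 2.55]. Speed limits (rad/s): [2.57, 2.57, 3.14, 3.14, 3.14, 3.14].

## Interface

Orientations are given as a rotation vector (axis times angle).
In Python, from workcell import monitor, viewer, job gives the robot as it stands. The module is installed in compiled form; this text tells all that it offers.
- The arm moves only by the tool step_arm, never from a script. Its argument "series" is one flat list of numbers, 4 for each row, row after row: the shift along the tool's x, y, z in m, then the turn about the tool's z in rad. A call has 1 to 8 rows; each row is the pose to reach, as a shift and turn from the pose commanded when the call began, along the tool's axes at that moment; what a row does not reach only later rows make up. A row lasts 1/8 s, in which the tool goes at most 62.5 mm and 10.7 degrees, less where a joint would pass 70% of its speed; a pose out of reach is approached as far as the arm can. A call with a gripper value outside its range is refused whole. "gripper" is the opening, from 0 (shut) to 1 (fully open), set as the call begins (left out, the last holds). The fingers move at their own pace and stop on an object; "newtons" is the grip in N (left out, the last holds). Time passes only in rows, so rows that repeat a pose let the fingers close. It gives the time, the measured TCP pose, the force, the opening and the grip force at its end, in the units of the state.
- monitor.read_state(): the state, without advancing time (a new reading comes with each control period).
- viewer.read_camera(name): name is "scene" or "top" or "wrist"; returns a dict with "image" (480x640x3 uint8, red, green, blue), "intrinsics" (3x3 intrinsics, pixels), "T" (4x4, takes a point from camera to world coordinates); the wrist camera has in their place "hand_eye" (4x4, takes a point from camera to tool coordinates, whose origin is the TCP and whose axes are the flange's). Camera axes: x right, y up, looking along -z (the intrinsics and any distortion apply to the point x, -y, -z); pixel columns grow to the right and rows downward; lengths in m; the calibration is good to about 2 mm. A picture is of the moment at which its call begins: read the wrist's pose just before it. There is no depth.
- job.finish_job(): hands the job in; it is judged then, once.
Trained networks look in a picture, given as the dict that the camera call returned (one of the last four; its "shot" number tells which), for a name from the list of things; names that differ only in an ending like _2 or _b are one class to them, and where a whole thing is asked for, a point or a joint stands for the part that bears it (a point fixed in the world has none). Each returns a list of dicts, best first, with "score" (0 to 1); they miss things now and then, are a little off and sometimes report something else, mostly with a low value. They report only what shows in the picture. A call takes as long as a camera call. They do not tell look-alikes from the thing itself.
- viewer.boxes_of(picture, label): "extent" ([centre column, centre row, width, height] in pixels, round what is visible of it).
- viewer.spot_point(picture, label): "point" ([column, row] in pixels: a listed point, or the origin of a listed thing).
The state is a dict: "time": time; "q": joint angles; "joint_vel": joint speeds; "joint_torque": joint torques, N m; "tool_pos": TCP position; "tcp_rot": TCP orientation; "wrist_force": force on the tool from outside, world axes, zero at the start; "torque": the same for the moment, N m; "width": opening from 0.0 (shut) to 1.0 (fully open); "grip_force": force on a finger pad.
Only numpy, scipy, OpenCV 4.12 (cv2) and the standard library are available. Lean on these libraries where they do the work, as an engineer would, in place of code of your own. Each camera call takes 0.05 s, during which the arm holds its last target. There are 200 camera calls.

## Task

Load the solvent tray: stand each of the four capped amber bottles upright in the well of its own shape and size, the square bottle in the square well and the three round ones in the round wells, the largest in the largest, the middle one in the middle one and the smallest in the smallest. Set every bottle down gently on the floor of its well, do not drop it. Leave the open beaker and the conical flask undisturbed where they stand.

Things in the scene. Friction and masses are not known exactly. Their poses are not given: they have to be found in the camera images.
- bottle_large: Largest round amber glass bottle: 60 mm diameter, 125 mm tall overall; cap 38 mm diameter. Closed with a round white cap, which is the top 24 mm; below it 6 mm of neck (6 mm thinner than the cap), then the shoulder slopes out over about 18 mm. Loose, about 220 g, stands upright on the bench. Origin at the centre of its underside, z up.
- bottle_medium: Middle-sized round amber glass bottle: 46 mm diameter, 100 mm tall overall; cap 32 mm diameter. Closed with a round white cap, which is the top 24 mm; below it 6 mm of neck (6 mm thinner than the cap), then the shoulder slopes out over about 18 mm. Loose, about 130 g, stands upright on the bench. Origin at the centre of its underside, z up.
- bottle_small: Smallest round amber glass bottle: 32 mm diameter, 78 mm tall overall; cap 26 mm diameter. Closed with a round white cap, which is the top 24 mm; below it 6 mm of neck (6 mm thinner than the cap), then the shoulder slopes out over about 18 mm. Loose, about 60 g, stands upright on the bench. Origin at the centre of its underside, z up.
- bottle_square: Square amber glass bottle: body 46 x 46 mm with rounded edges, 92 mm tall overall; cap 32 mm diameter. Closed with a round white cap, which is the top 24 mm; below it 6 mm of neck (6 mm thinner than the cap), then the shoulder slopes out over about 14 mm. Loose, about 130 g, stands upright on the bench. Origin at the centre of its underside, z up, x and y along the sides of the square.
- well_large: Largest round black bottle well (open cup) fixed on the grey solvent tray: round, inside 78 mm diameter, walls 4 mm thick, 20 mm high outside, floor 4 mm thick. Origin at the centre of its underside (6 mm above the bench), z up.
- well_medium: Middle-sized round black bottle well (open cup) fixed on the grey solvent tray: round, inside 64 mm diameter, walls 4 mm thick, 20 mm high outside, floor 4 mm thick. Origin at the centre of its underside (6 mm above the bench), z up.
- well_small: Smallest round black bottle well (open cup) fixed on the grey solvent tray: round, inside 50 mm diameter, walls 4 mm thick, 20 mm high outside, floor 4 mm thick. Origin at the centre of its underside (6 mm above the bench), z up.
- well_square: Square black bottle well (open cup) fixed on the grey solvent tray: square, inside 68 x 68 mm across, walls 4 mm thick, 20 mm high outside, floor 4 mm thick. Origin at the centre of its underside (6 mm above the bench), z up, x and y along its sides.
- beaker: Open clear glass beaker, a bystander: 54 mm rim diameter, 75 mm tall, empty, loose. Origin at the centre of its underside.
- flask: Open clear glass conical flask, a bystander: 68 mm diameter at the foot, 34 mm at the mouth, 90 mm tall, loose. Origin at the centre of its underside.
Things that resemble listed ones, but are neither listed nor needed, are in the scene too. What is shaped like the bottle_small but red is not meant. What is shaped like the bottle_large but purple is not meant.

How it is judged:
By the outcome, as a careful person would: the job done as asked, in the order asked, and still so for the second after the job is handed in, with the robot touching nothing.
It also fails if it takes over 117 s, if anything falls off the work surface, if the arm or the gripper's body presses on something with over 40 N, if the wrist force passes 120 N, or if a joint passes its speed limit or range.

## Working session

There is one attempt and no reset: what is moved stays moved. The work goes in short steps, Python scripts to look and compute and a tool call to move; the robot and the scene stay as the last step left them, time stands still between calls to the robot, and variables do not carry over. Pictures are saved under pics/ and viewed, at most 14 in all, crops included, and the job is handed in when it is done.

Besides the shell and the picture viewer there is one more tool, called after "Emit:" by a JSON object that holds its "api" and its "payload", one argument or row to a line. step_arm: Moves the arm, as the interface text tells. Its arguments: {"type":"object","properties":{"series":{"type":"array"},"gripper":{"type":"number"},"newtons":{"type":"number"}},"required":["series"]}

```bash
mkdir -p pics; cat > h.py <<'E'
import numpy as np, cv2
from workcell import monitor, viewer, job
L=["bottle_large","bottle_medium","bottle_small","bottle_square","well_large","well_medium","well_small","well_square","beaker","flask"]
def save(p,n): cv2.imwrite(f"pics/{n}.png",p["image"][:,:,::-1])
def ray(p,uv,z,T=None):
    T=p["T"] if T is None else T; K=np.array(p["intrinsics"])
    d=np.linalg.solve(K,[uv[0],uv[1],1]); d=np.array([d[0],-d[1],-d[2]])
    d=T[:3,:3]@d; o=T[:3,3]; return o+d*(z-o[2])/d[2]
E
python3 - <<'E'
from h import *
for c in("top","scene"):
    p=viewer.read_camera(c); save(p,c+"0"); print(c,p.keys(),np.round(p["T"],3).tolist(),np.round(p["intrinsics"],1).tolist())
    for l in L:
        print(l,[(np.round(d["point"]).tolist(),round(d["score"],2),np.round(ray(p,d["point"],.01 if 'well' in l else 0)[:2],3).tolist()) for d in viewer.spot_point(p,l)[:4]],[(np.round(d["extent"]).tolist(),round(d["score"],2)) for d in viewer.boxes_of(p,l)[:3]])
print(monitor.read_state())
E
```

```text
top dict_keys(['image', 'intrinsics', 'T', 'shot']) [[-0.029, 0.997, -0.078, 0.394], [-0.999, -0.027, 0.026, 0.01], [0.024, 0.078, 0.997, 1.17], [0.0, 0.0, 0.0, 1.0]] [[559.0, 0.0, 318.5], [0.0, 559.0, 235.4], [0.0, 0.0, 1.0]]
bottle_large [([224.0, 307.0], 0.81, [0.341, 0.179]), ([229.0, 258.0], 0.55, [0.443, 0.168])] [([225.0, 260.0, 35.0, 30.0], 0.75), ([219.0, 311.0, 30.0, 30.0], 0.7)]
bottle_medium [([230.0, 187.0], 0.66, [0.591, 0.162]), ([173.0, 210.0], 0.39, [0.546, 0.283])] [([230.0, 186.0, 24.0, 22.0], 0.67), ([449.0, 197.0, 41.0, 34.0], 0.33)]
bottle_small [([166.0, 168.0], 0.9, [0.636, 0.297]), ([139.0, 213.0], 0.8, [0.541, 0.354]), ([173.0, 211.0], 0.72, [0.544, 0.283])] [([132.0, 211.0, 25.0, 20.0], 0.72), ([166.0, 209.0, 23.0, 16.0], 0.66), ([162.0, 165.0, 24.0, 21.0], 0.64)]
bottle_square [([302.0, 247.0], 0.78, [0.461, 0.014]), ([457.0, 247.0], 0.25, [0.452, -0.311])] [([302.0, 244.0, 32.0, 27.0], 0.96)]
well_large [([403.0, 256.0], 0.66, [0.435, -0.195])] [([404.0, 261.0, 40.0, 40.0], 0.97), ([448.0, 194.0, 41.0, 37.0], 0.3)]
well_medium [([444.0, 194.0], 0.95, [0.5
[... 2099 characters left out ...]
50.0, 32.0, 50.0], 0.21)]
{'time': 2.1, 'q': array([ 1.25006577e+00,  2.63935750e-01,  1.60399201e+00, -1.13796292e-05,
        1.27366634e+00, -3.68696549e-02]), 'joint_vel': array([-0.00205793,  0.00073286, -0.00201815, -0.00098507,  0.00084762,
       -0.00118919]), 'joint_torque': array([-3.23447944e-05, -5.15044677e+01, -3.67710793e+01, -4.58854765e-05,
        9.23915468e-04, -1.73511786e-06]), 'tool_pos': array([0.1890321 , 0.64800079, 0.23125993]), 'tcp_rot': array([ 4.44385492e-01,  3.10999361e+00, -5.27347638e-06]), 'wrist_force': array([ 0.25733505, -0.08846093, -0.26331194]), 'torque': array([ 0.01846194, -0.01810443, -0.01270131]), 'grip_force': 0.0, 'width': 0.9984792826195696}
```

```bash
python3 - <<'E'
import cv2,numpy as np
a=cv2.imread("pics/top0.png")[130:350,110:510]; b=cv2.imread("pics/scene0.png")[110:290,300:540]
cv2.imwrite("pics/crop_top.png",cv2.resize(a,None,fx=2,fy=2,interpolation=cv2.INTER_CUBIC))
cv2.imwrite("pics/crop_scene.png",cv2.resize(b,None,fx=3.2,fy=3.2,interpolation=cv2.INTER_CUBIC))
E
```

```text
(no output)
```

View pics/crop_top.png

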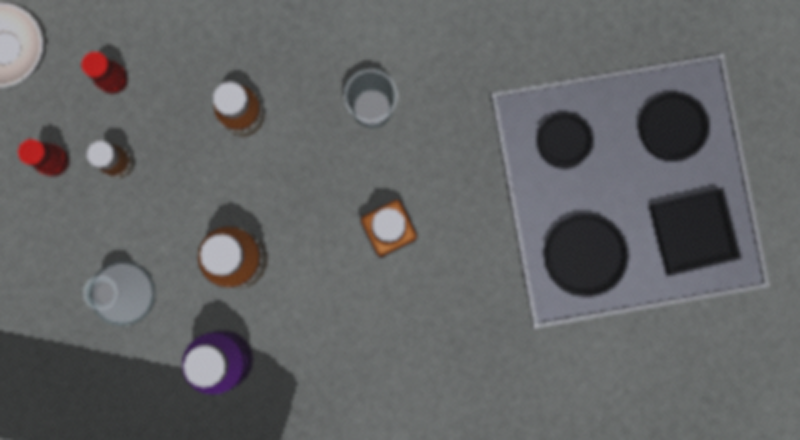

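View pics/crop_scene.png

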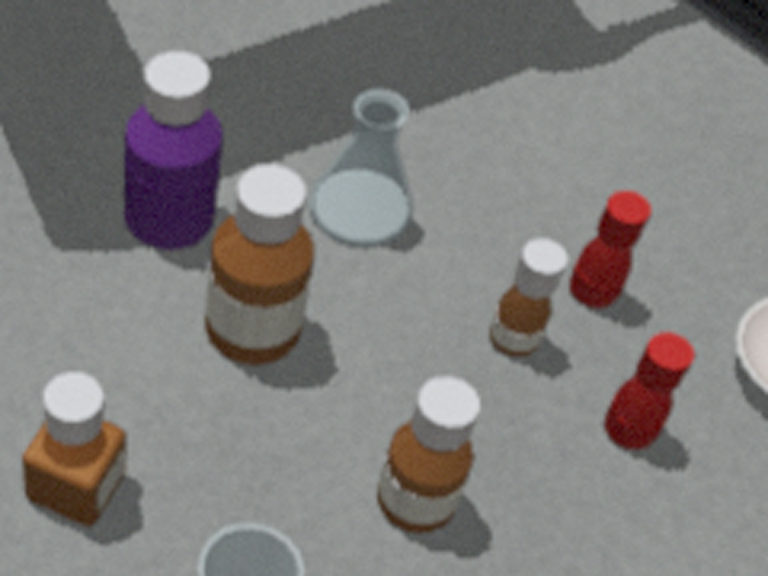

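The two pictures show these objects (full-image pixels in the top view):
- **Large bottle:** the candidates are the amber one with a white cap, cap at (221,257), and the purple one, cap at (212,313). The amber one fits and the purple one is excluded.
- **Small bottle:** the candidates are amber at (160,207) and red at (158,162) and (126,206). The amber one with the white cap fits, and the enlarged crop confirms it.
- **Square and medium bottles:** square at (304,242) and medium at (225,179).
- **Wells:** small (392,199), medium (446,193), large (403,257) and square (457,245).

Next I refine these positions by segmentation.

```bash
cat > seg.py <<'E'
from h import *
p=viewer.read_camera("top"); im=p["image"].astype(int); g=im.mean(2)
def comp(m,seed):
    n,l,s,c=cv2.connectedComponentsWithStats(m.astype(np.uint8)); 
    k=l[seed[1],seed[0]]; return l==k,c[k],s[k][4]
white=(im.min(2)>135)
for n,s,z in(("large",(221,257),.125),("medium",(225,179),.1),("small",(160,207),.078),("square",(304,242),.092)):
    m,c,a=comp(white,s); print("cap",n,c.round(1),a,ray(p,c,z)[:2].round(4), "expdia",round(2*np.sqrt(a/np.pi)*(1.17-z)/559,4))
dark=g<65
for n,s in(("large",(403,257)),("medium",(446,193)),("small",(392,199)),("square",(457,245))):
    m,c,a=comp(dark,s); cn=cv2.findContours(m.astype(np.uint8),0,1)[0][0]
    w=np.array([ray(p,q[0],.026)[:2] for q in cn],np.float32); r=cv2.minAreaRect(w*1000)
    print("well",n,c.round(1),ray(p,c,.026)[:2].round(4),"rect",np.round(r[0],1),np.round(r[1],1),r[2])
am=(im[...,0]-im[...,2]>45)&(im[...,0]>90)
m=am[225:265,285:325]; cn=np.vstack(cv2.findContours(m.astype(np.uint8),0,1)[0])+[285,225]
w=np.array([ray(p,q[0],.05)[:2] for q in cn],np.float32); print("sqbottle",cv2.minAreaRect(w*1000))
E
python3 seg.py
```

```text
cap large [219.9 257. ] 303 [0.4396 0.1672] expdia 0.0367
cap medium [224.3 178.7] 204 [0.5914 0.1605] expdia 0.0308
cap small [159.2 206.4] 132 [0.5437 0.2911] expdia 0.0253
cap square [304.  241.8] 199 [0.4659 0.0101] expdia 0.0307
well large [402.4 256.6] [ 0.4344 -0.1909] rect [ 434.8 -191.3] [84.7 84.2] 88.37162780761719
well medium [446.1 192.5] [ 0.5649 -0.2875] rect [ 564.  -288.2] [73.3 71.2] 88.61973571777344
well small [391.8 199.3] [ 0.5535 -0.1738] rect [ 553.2 -174.2] [58.2 56.3] 88.52830505371094
well square [456.7 244.6] [ 0.456  -0.3044] rect [ 456.5 -304.2] [78.3 79. ] 11.3894681930542
sqbottle ((465.1663513183594, 10.621803283691406), (43.1724853515625, 43.083587646484375), 25.014537811279297)
```

```bash
cat >> h.py <<'E'
from scipy.spatial.transform import Rotation as R
def delta(*t):
    s=monitor.read_state(); M=R.from_rotvec(s["tcp_rot"]).as_matrix()
    for x in t: print(x,(M.T@(np.array(x)-s["tool_pos"])).round(4))
    print("t",s["time"],"pos",s["tool_pos"].round(4),"yaw y-axis",np.degrees(np.arctan2(M[1,1],M[0,1])).round(2),"F",s["wrist_force"].round(1),"q6",s["q"][5].round(2),s["width"],s["grip_force"])
def wrist(n):
    s=monitor.read_state(); p=viewer.read_camera("wrist")
    T=np.eye(4); T[:3,:3]=R.from_rotvec(s["tcp_rot"]).as_matrix(); T[:3,3]=s["tool_pos"]
    p["T"]=T@p["hand_eye"]; save(p,n); return p
E
python3 -c "
from h import *
delta((.466,.010,.231))"
```

```text
(0.466, 0.01, 0.231) [-4.445e-01 -5.349e-01  3.000e-04]
t 2.15 pos [0.189  0.648  0.2313] yaw y-axis 73.74 F [0.1 0.7 0.4] q6 -0.04 0.9947741063087404 0.0
```

Emit:
{"api": "step_arm", "payload": {
  "series": [-0.4445, -0.535, 0, 0, -0.4445, -0.535, 0, 0, -0.4445, -0.535, 0, 0, -0.4445, -0.535, 0, 0, -0.4445, -0.535, 0, 0, -0.4445, -0.535, 0, 0, -0.4445, -0.535, 0, 0, -0.4445, -0.535, 0, 0],
  "gripper": 0.7,
  "newtons": 30
}}

```text
time: 3.15
tool_pos: [0.3886, 0.1876, 0.2318]
tcp_rot: [0.443, 3.109, 0.001]
wrist_force: [0.2, 0.0, -0.0]
width: 0.7
grip_force: 0.0
```

```bash
python3 -c "
from h import *
delta((.466,.010,.231))"
```

```text
(0.466, 0.01, 0.231) [-0.1239 -0.1488  0.0008]
t 3.15 pos [0.3886 0.1876 0.2318] yaw y-axis 73.77 F [ 0.2  0.  -0. ] q6 -0.9 0.7002428606130194 0.0
```

Emit:
{"api": "step_arm", "payload": {
  "series": [-0.124, -0.149, 0.001, 0, -0.124, -0.149, 0.001, 0, -0.124, -0.149, 0.001, 0, -0.124, -0.149, 0.001, 0, -0.124, -0.149, 0.001, 0]
}}

```text
time: 3.78
tool_pos: [0.4653, 0.0113, 0.2302]
tcp_rot: [-0.447, -3.109, -0.001]
wrist_force: [-0.4, -0.3, -0.0]
width: 0.701
grip_force: 0.0
```

```bash
python3 -c "
from h import *
p=wrist('w_sq'); delta((.466,.010,.0615))
print([(d['point'],d['score'],ray(p,d['point'],0)) for d in viewer.spot_point(p,'bottle_square')[:2]])
im=p['image'].astype(int); n,l,s,c=cv2.connectedComponentsWithStats((im.min(2)>135).astype(np.uint8))
for k in range(1,n):
  if s[k][4]>300: print(s[k],c[k],ray(p,c[k],.092))
"
```

```text
(0.466, 0.01, 0.0615) [-0.0017 -0.0019  0.1687]
t 3.825 pos [0.465  0.0122 0.2302] yaw y-axis 73.73 F [-0.4  1.   0. ] q6 -1.31 0.7003802035697496 0.0
[([322.2, 207.3], 0.65, array([0.46871424, 0.01261013, 0.        ]))]
[    0     0   357   400 92624] [166.29051866 170.06905338] [ 0.38893223 -0.0933596   0.092     ]
[  377     0   263   401 63094] [530.37187371 174.78776112] [0.47366867 0.18220422 0.092     ]
[382 250  31  24 409] [398.85330073 261.71393643] [0.51542688 0.06583359 0.092     ]
[340 259  39  16 319] [359.88401254 266.47962382] [0.51027692 0.03306482 0.092     ]
[ 344  294   55   77 2710] [368.70774908 334.9498155 ] [0.57578124 0.02419851 0.092     ]
[   0  305   54  111 3057] [ 17.72783775 364.99476611] [ 0.51475722 -0.29443304  0.092     ]
[362 376  40  24 414] [385.63043478 386.16425121] [0.63265582 0.02618146 0.092     ]
[ 101  403   81   77 2666] [148.19954989 441.92985746] [ 0.62953754 -0.21420622  0.092     ]
[ 456  402   82   78 2795] [489.59033989 442.14347048] [0.7247342  0.10962642 0.092     ]
```

View pics/w_sq.png

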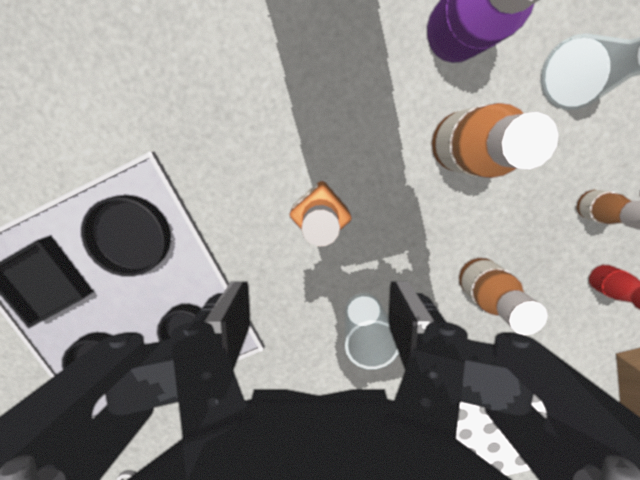

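```bash
python3 -c "
from h import *
p=wrist('w_sq2')
im=p['image'].astype(int); 
print(ray(p,(322,227),.092))
m=(im.min(2)>150)[195:255,285:355]; n,l,s,c=cv2.connectedComponentsWithStats(m.astype(np.uint8)); print(s,c+[285,195])
delta((.466,.010,.058))
"
```

```text
[0.46761612 0.01310734 0.092     ]
[[   3    0   67   60 2134]
 [   0    0   54   60 2066]] [[330.50562324 219.48078725]
 [308.1321394  229.68441433]]
(0.466, 0.01, 0.058) [-0.002  -0.0025  0.1722]
t 3.925 pos [0.4649 0.0129 0.2302] yaw y-axis 73.85 F [ 1.   0.4 -0.3] q6 -1.32 0.6999601287123796 0.0
```

Emit:
{"api": "step_arm", "payload": {
  "series": [-0.002, -0.001, 0.05, 0, -0.002, -0.001, 0.1, 0, -0.002, -0.001, 0.14, 0, -0.002, -0.001, 0.16, 0, -0.002, -0.001, 0.172, 0, -0.002, -0.001, 0.172, 0]
}}

```text
time: 4.68
tool_pos: [0.4664, 0.011, 0.0579]
tcp_rot: [-0.442, -3.109, 0.0]
wrist_force: [-0.3, -0.2, 0.3]
width: 0.701
grip_force: 0.0
```

Emit:
{"api": "step_arm", "payload": {
  "series": [0, 0, 0, 0, 0, 0, 0, 0, 0, 0, 0, 0, 0, 0, 0, 0, 0, 0, 0, 0],
  "gripper": 0,
  "newtons": 30
}}

```text
time: 5.3
tool_pos: [0.4684, 0.0102, 0.0596]
tcp_rot: [0.445, 3.107, 0.001]
wrist_force: [0.5, 1.6, 6.6]
width: 0.367
grip_force: 30.3
```

Emit:
{"api": "step_arm", "payload": {
  "series": [0, 0, -0.01, 0, 0, 0, -0.03, 0, 0, 0, -0.06, 0, 0, 0, -0.08, 0, 0, 0, -0.08, 0]
}}

```text
time: 5.92
tool_pos: [0.4682, 0.0098, 0.14]
tcp_rot: [0.444, 3.107, 0.0]
wrist_force: [-0.0, 0.4, -1.2]
width: 0.364
grip_force: 29.9
```

```bash
python3 -c "
from h import *
delta((.4565,-.3043,.14))"
```

```text
(0.4565, -0.3043, 0.14) [-7.670e-02 -3.048e-01  1.000e-04]
t 5.925 pos [0.4682 0.0098 0.14  ] yaw y-axis 73.73 F [-0.   0.4 -1.2] q6 -1.32 0.36367068067434927 29.937314987182617
```

Emit:
{"api": "step_arm", "payload": {
  "series": [-0.007, -0.03, 0, 0.05, -0.02, -0.08, 0, 0.1, -0.035, -0.14, 0, 0.15, -0.05, -0.2, 0, 0.2, -0.065, -0.26, 0, 0.237, -0.073, -0.29, 0, 0.237, -0.0767, -0.305, 0, 0.237, -0.0767, -0.305, 0, 0.237]
}}

```text
time: 6.92
tool_pos: [0.4545, -0.304, 0.1372]
tcp_rot: [-0.81, -3.033, -0.002]
wrist_force: [0.8, -0.4, -2.1]
width: 0.362
grip_force: 30.3
```

```bash
python3 - <<'E'
from h import *
p=viewer.read_camera("scene"); save(p,"s1")
q=wrist("w1")
a=cv2.imread("pics/s1.png")[240:440,100:320]; b=cv2.imread("pics/w1.png")
cv2.imwrite("pics/c1.png",np.hstack([cv2.resize(a,(440,400)),cv2.resize(b,None,fx=.56,fy=.8334)[:400]]))
delta((.4565,-.3043,.068))
E
```

```text
(0.4565, -0.3043, 0.068) [-0.0023 -0.0005  0.0695]
t 7.025 pos [ 0.4549 -0.3028  0.1375] yaw y-axis 60.19 F [ 0.5  0.  -1. ] q6 -1.68 0.36286633179332145 30.266529321670532
```

View pics/c1.png

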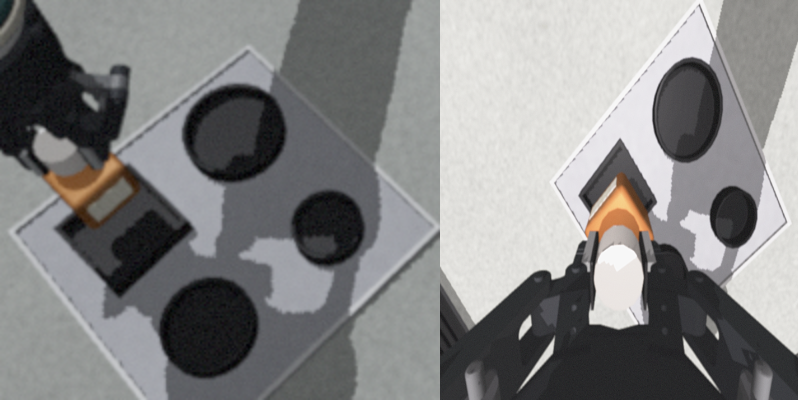

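Emit:
{"api": "step_arm", "payload": {
  "series": [-0.002, 0, 0.01, 0, -0.002, 0, 0.03, 0, -0.002, 0, 0.047, 0, -0.002, 0, 0.057, 0, -0.002, 0, 0.062, 0, -0.002, 0, 0.065, 0, -0.002, 0, 0.067, 0, -0.002, 0, 0.067, 0]
}}

```text
time: 8.02
tool_pos: [0.4572, -0.3054, 0.0716]
tcp_rot: [0.809, 3.035, -0.0]
wrist_force: [-0.0, -0.1, -1.9]
width: 0.365
grip_force: 30.3
```

```bash
python3 -c "
from h import *
delta((.4565,-.3043,.068))"
```

```text
(0.4565, -0.3043, 0.068) [0.0011 0.0007 0.0036]
t 8.025 pos [ 0.4572 -0.3054  0.0716] yaw y-axis 60.15 F [-0.  -0.1 -1.9] q6 -1.68 0.3649359502092475 30.287232398986816
```

Emit:
{"api": "step_arm", "payload": {
  "series": [0, 0, 0.001, 0, 0, 0, 0.002, 0, 0, 0, 0.002, 0]
}}

```text
time: 8.4
tool_pos: [0.4572, -0.3054, 0.0696]
tcp_rot: [0.809, 3.035, -0.0]
wrist_force: [-0.0, 0.2, 0.1]
width: 0.367
grip_force: 30.3
```

Emit:
{"api": "step_arm", "payload": {
  "series": [0, 0, 0.001, 0, 0, 0, 0.001, 0]
}}

```text
time: 8.65
tool_pos: [0.4576, -0.3056, 0.0696]
tcp_rot: [0.809, 3.034, -0.001]
wrist_force: [-0.6, 1.4, 5.7]
width: 0.361
grip_force: 30.9
```

Emit:
{"api": "step_arm", "payload": {
  "series": [0, 0, -0.001, 0, 0, 0, -0.001, 0, 0, 0, -0.001, 0, 0, 0, -0.001, 0],
  "gripper": 0.7
}}

```text
time: 9.15
tool_pos: [0.4569, -0.3052, 0.0691]
tcp_rot: [-0.809, -3.035, -0.0]
wrist_force: [-1.1, 0.0, -0.5]
width: 0.698
grip_force: 0.0
```

Emit:
{"api": "step_arm", "payload": {
  "series": [0, 0, -0.02, 0, 0, 0, -0.06, 0, 0, 0, -0.12, 0, 0, 0, -0.16, 0, 0, 0, -0.16, 0]
}}

```text
time: 9.78
tool_pos: [0.4594, -0.307, 0.2343]
tcp_rot: [0.807, 3.027, -0.005]
wrist_force: [-0.1, -0.5, 0.3]
width: 0.698
grip_force: 0.0
```

```bash
python3 -c "
from h import *
delta((.4396,.1672,.23))"
```

```text
(0.4396, 0.1672, 0.23) [0.2531 0.4015 0.0016]
t 9.775 pos [ 0.4594 -0.307   0.2343] yaw y-axis 60.16 F [-0.1 -0.5  0.3] q6 -1.68 0.6975949296582208 0.0
```

Emit:
{"api": "step_arm", "payload": {
  "series": [0.03, 0.047, 0, -0.05, 0.06, 0.095, 0, -0.1, 0.0925, 0.1468, 0, -0.15, 0.125, 0.198, 0, -0.2, 0.158, 0.2506, 0, -0.237, 0.19, 0.301, 0, -0.237, 0.22, 0.349, 0, -0.237, 0.24, 0.381, 0, -0.237],
  "gripper": 0.8
}}

```text
time: 10.78
tool_pos: [0.4371, 0.1468, 0.2278]
tcp_rot: [-0.441, -3.109, 0.001]
wrist_force: [0.5, 0.2, -0.2]
width: 0.8
grip_force: 0.0
```

Emit:
{"api": "step_arm", "payload": {
  "series": [0.009, 0.023, 0, 0, 0.009, 0.023, 0, 0, 0.009, 0.023, 0, 0]
}}

```text
time: 11.15
tool_pos: [0.4357, 0.1686, 0.2283]
tcp_rot: [-0.444, -3.109, 0.002]
wrist_force: [-0.4, 0.4, 0.1]
width: 0.8
grip_force: 0.0
```

```bash
python3 -c "
from h import *
delta((.4396,.1672,.091))
p=viewer.read_camera('scene');save(p,'s2')
q=wrist('w2'); delta((.4396,.1672,.091))
a=cv2.imread('pics/s2.png')[100:440,100:450]
cv2.imwrite('pics/c2.png',np.hstack([cv2.resize(a,(412,400)),cv2.resize(cv2.imread('pics/w2.png'),(380,400))]))
"
```

```text
(0.4396, 0.1672, 0.091) [-0.0043 -0.      0.1373]
t 11.15 pos [0.4357 0.1686 0.2283] yaw y-axis 73.75 F [-0.4  0.4  0.1] q6 -0.97 0.7996551297605663 0.0
(0.4396, 0.1672, 0.091) [-3.800e-03  1.000e-04  1.377e-01]
t 11.25 pos [0.436  0.1683 0.2287] yaw y-axis 73.68 F [-0.2 -0.2  0. ] q6 -0.97 0.8007100081840443 0.0
```

View pics/c2.png

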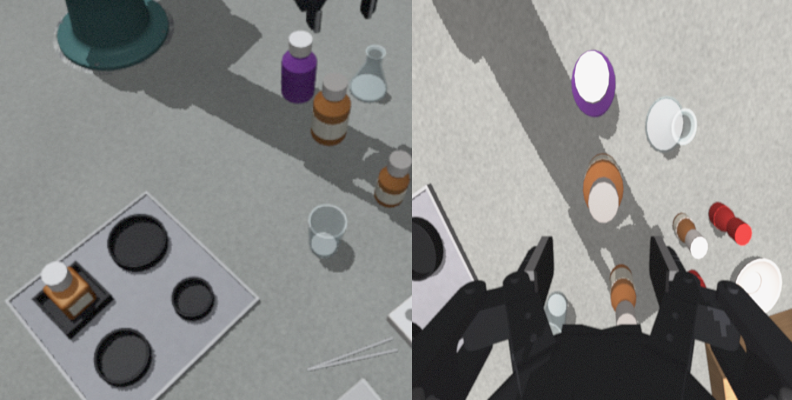

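The scene view shows the square bottle standing in its square well. In the wrist view the large amber bottle's cap, at about (323,240), is centred between the fingers, and the purple one lies behind it. I descend on the large bottle now.

Emit:
{"api": "step_arm", "payload": {
  "series": [-0.004, 0, 0.04, 0, -0.004, 0, 0.08, 0, -0.004, 0, 0.115, 0, -0.004, 0, 0.13, 0, -0.004, 0, 0.137, 0, -0.004, 0, 0.137, 0]
}}

```text
time: 12.0
tool_pos: [0.4407, 0.1681, 0.0929]
tcp_rot: [0.445, 3.109, 0.001]
wrist_force: [0.0, 0.3, 0.9]
width: 0.804
grip_force: 0.0
```

Emit:
{"api": "step_arm", "payload": {
  "series": [0, 0, 0, 0, 0, 0, 0, 0, 0, 0, 0, 0, 0, 0, 0, 0, 0, 0, 0, 0],
  "gripper": 0,
  "newtons": 40
}}

```text
time: 12.62
tool_pos: [0.4412, 0.1687, 0.0937]
tcp_rot: [0.444, 3.108, 0.002]
wrist_force: [-0.6, 0.2, 6.2]
width: 0.43
grip_force: 40.2
```

Emit:
{"api": "step_arm", "payload": {
  "series": [0, 0, -0.01, 0, 0, 0, -0.03, 0, 0, 0, -0.07, 0, 0, 0, -0.11, 0, 0, 0, -0.13, 0, 0, 0, -0.13, 0]
}}

```text
time: 13.38
tool_pos: [0.4409, 0.1685, 0.224]
tcp_rot: [0.444, 3.107, 0.002]
wrist_force: [-0.1, 0.1, -3.2]
width: 0.434
grip_force: 40.9
```

```bash
python3 -c "
from h import *
delta((.4346,-.1911,.22))"
```

```text
(0.4346, -0.1911, 0.22) [-0.0946 -0.347   0.0036]
t 13.375 pos [0.4409 0.1685 0.224 ] yaw y-axis 73.74 F [-0.1  0.1 -3.2] q6 -0.97 0.4336545709295759 40.856303572654724
```

Emit:
{"api": "step_arm", "payload": {
  "series": [-0.007, -0.025, 0, 0, -0.02, -0.073, 0, 0, -0.035, -0.13, 0, 0, -0.05, -0.185, 0, 0, -0.065, -0.24, 0, 0, -0.08, -0.295, 0, 0, -0.09, -0.33, 0, 0, -0.0946, -0.347, 0.003, 0]
}}

```text
time: 14.38
tool_pos: [0.4324, -0.1928, 0.2174]
tcp_rot: [-0.448, -3.107, -0.001]
wrist_force: [1.0, 0.4, -3.2]
width: 0.433
grip_force: 41.3
```

Emit:
{"api": "step_arm", "payload": {
  "series": [0, 0, 0, 0, 0, 0, 0.02, 0, 0, 0, 0.05, 0, 0, 0, 0.08, 0, 0, 0, 0.097, 0, 0, 0, 0.105, 0, 0, 0, 0.107, 0, 0, 0, 0.107, 0]
}}

```text
time: 15.38
tool_pos: [0.4345, -0.1917, 0.1132]
tcp_rot: [0.444, 3.108, -0.001]
wrist_force: [0.0, 0.1, -3.8]
width: 0.432
grip_force: 41.3
```

```bash
python3 -c "
from h import *
delta((.4346,-.1911,.1037))"
```

```text
(0.4346, -0.1911, 0.1037) [0.     0.0006 0.0095]
t 15.375 pos [ 0.4345 -0.1917  0.1132] yaw y-axis 73.75 F [ 0.   0.1 -3.8] q6 -1.76 0.43193529693766747 41.268553733825684
```

Emit:
{"api": "step_arm", "payload": {
  "series": [0, 0, 0.003, 0, 0, 0, 0.006, 0, 0, 0, 0.008, 0, 0, 0, 0.009, 0, 0, 0, 0.009, 0]
}}

```text
time: 16.0
tool_pos: [0.4339, -0.1915, 0.1038]
tcp_rot: [0.444, 3.11, -0.0]
wrist_force: [-0.9, 1.1, 2.7]
width: 0.434
grip_force: 41.6
```

Emit:
{"api": "step_arm", "payload": {
  "series": [0, 0, 0.001, 0, 0, 0, 0.001, 0]
}}

```text
time: 16.25
tool_pos: [0.4344, -0.1917, 0.1038]
tcp_rot: [0.444, 3.109, -0.001]
wrist_force: [-2.4, 1.7, 7.8]
width: 0.431
grip_force: 42.3
```

Resting on the floor of the well, so I release and rise.

Emit:
{"api": "step_arm", "payload": {
  "series": [0, 0, -0.001, 0, 0, 0, -0.001, 0, 0, 0, -0.001, 0, 0, 0, -0.001, 0],
  "gripper": 0.75
}}

```text
time: 16.75
tool_pos: [0.4336, -0.1914, 0.1031]
tcp_rot: [-0.444, -3.11, -0.0]
wrist_force: [0.3, 0.1, -0.1]
width: 0.749
grip_force: 0.0
```

Emit:
{"api": "step_arm", "payload": {
  "series": [0, 0, -0.02, 0, 0, 0, -0.06, 0, 0, 0, -0.11, 0, 0, 0, -0.13, 0, 0, 0, -0.13, 0]
}}

```text
time: 17.38
tool_pos: [0.435, -0.1921, 0.2354]
tcp_rot: [0.444, 3.106, -0.002]
wrist_force: [-0.2, 0.6, -0.7]
width: 0.748
grip_force: 0.0
```

```bash
python3 -c "
from h import *
delta((.5914,.1605,.23))"
```

```text
(0.5914, 0.1605, 0.23) [-0.0514  0.3823  0.0053]
t 17.375 pos [ 0.435  -0.1921  0.2354] yaw y-axis 73.74 F [-0.2  0.6 -0.7] q6 -1.76 0.7480107497927658 0.0
```

Emit:
{"api": "step_arm", "payload": {
  "series": [-0.007, 0.05, 0, 0, -0.015, 0.11, 0, 0, -0.023, 0.17, 0, 0, -0.031, 0.23, 0, 0, -0.039, 0.29, 0, 0, -0.046, 0.345, 0, 0, -0.05, 0.372, 0, 0, -0.0514, 0.3823, 0.004, 0],
  "gripper": 0.7
}}

```text
time: 18.38
tool_pos: [0.5898, 0.162, 0.2277]
tcp_rot: [-0.441, -3.108, 0.002]
wrist_force: [-0.4, -0.0, 0.1]
width: 0.698
grip_force: 0.0
```

```bash
python3 -c "
from h import *
p=viewer.read_camera('scene');save(p,'s3')
q=wrist('w3'); delta((.5914,.1605,.066))
a=cv2.imread('pics/s3.png')[100:440,100:450]
cv2.imwrite('pics/c3.png',np.hstack([cv2.resize(a,(412,400)),cv2.resize(cv2.imread('pics/w3.png'),(380,400))]))
"
```

```text
(0.5914, 0.1605, 0.066) [-0.0025  0.0006  0.1614]
t 18.475 pos [0.5893 0.1608 0.2274] yaw y-axis 73.76 F [ 0.2 -0.7 -0.1] q6 -1.06 0.7026203313346663 0.0
```

View pics/c3.png

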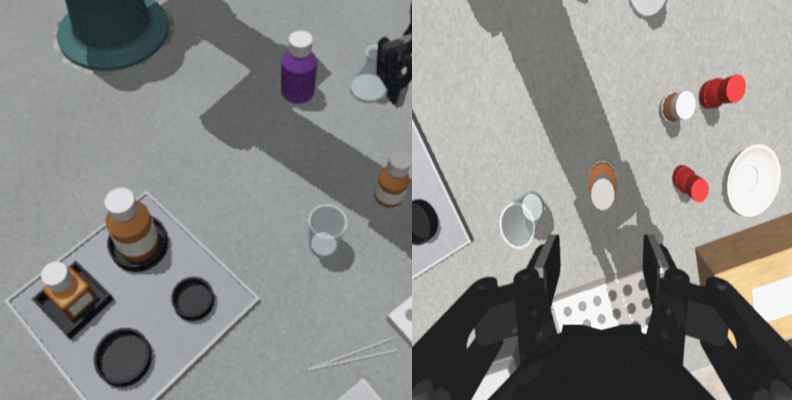

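The large bottle stands in the largest well. The medium bottle's cap, at about (320,232), is centred between the fingers.

Emit:
{"api": "step_arm", "payload": {
  "series": [-0.002, 0, 0.05, 0, -0.002, 0, 0.1, 0, -0.002, 0, 0.14, 0, -0.002, 0, 0.155, 0, -0.002, 0, 0.161, 0, -0.002, 0, 0.161, 0]
}}

```text
time: 19.23
tool_pos: [0.593, 0.1603, 0.0697]
tcp_rot: [0.445, 3.108, 0.001]
wrist_force: [-0.4, -0.3, 0.2]
width: 0.699
grip_force: 0.0
```

Emit:
{"api": "step_arm", "payload": {
  "series": [0, 0, 0, 0, 0, 0, 0, 0, 0, 0, 0, 0, 0, 0, 0, 0, 0, 0, 0, 0],
  "gripper": 0,
  "newtons": 30
}}

```text
time: 19.85
tool_pos: [0.5935, 0.1611, 0.0702]
tcp_rot: [0.443, 3.107, 0.002]
wrist_force: [-0.4, -0.2, 5.0]
width: 0.366
grip_force: 29.9
```

Emit:
{"api": "step_arm", "payload": {
  "series": [0, 0, -0.01, 0, 0, 0, -0.03, 0, 0, 0, -0.07, 0, 0, 0, -0.11, 0, 0, 0, -0.13, 0, 0, 0, -0.13, 0]
}}

```text
time: 20.6
tool_pos: [0.5932, 0.1609, 0.2007]
tcp_rot: [0.444, 3.106, 0.002]
wrist_force: [0.3, -0.0, -0.8]
width: 0.366
grip_force: 29.9
```

```bash
python3 -c "
from h import *
delta((.5645,-.2878,.195))"
```

```text
(0.5645, -0.2878, 0.195) [-0.098  -0.4388  0.0051]
t 20.6 pos [0.5932 0.1609 0.2007] yaw y-axis 73.74 F [ 0.3 -0.  -0.8] q6 -1.06 0.36571106593712094 29.93874728679657
```

Emit:
{"api": "step_arm", "payload": {
  "series": [-0.006, -0.025, 0, 0, -0.018, -0.08, 0, 0, -0.031, -0.138, 0, 0, -0.044, -0.197, 0, 0, -0.057, -0.256, 0, 0, -0.07, -0.315, 0, 0, -0.083, -0.373, 0, 0, -0.093, -0.418, 0, 0]
}}

```text
time: 21.6
tool_pos: [0.5623, -0.2685, 0.1955]
tcp_rot: [-0.446, -3.106, -0.002]
wrist_force: [0.7, 0.7, -1.6]
width: 0.365
grip_force: 30.2
```

Emit:
{"api": "step_arm", "payload": {
  "series": [-0.005, -0.0208, 0, 0, -0.005, -0.0208, 0.01, 0, -0.005, -0.0208, 0.04, 0, -0.005, -0.0208, 0.075, 0, -0.005, -0.0208, 0.1, 0, -0.005, -0.0208, 0.11, 0, -0.005, -0.0208, 0.113, 0, -0.005, -0.0208, 0.113, 0]
}}

```text
time: 22.6
tool_pos: [0.5637, -0.2877, 0.0859]
tcp_rot: [0.443, 3.11, -0.0]
wrist_force: [0.1, -1.0, -1.3]
width: 0.366
grip_force: 30.2
```

```bash
python3 -c "
from h import *
delta((.5645,-.2878,.0802))"
```

```text
(0.5645, -0.2878, 0.0802) [-0.0008  0.0001  0.0057]
t 22.6 pos [ 0.5637 -0.2877  0.0859] yaw y-axis 73.77 F [ 0.1 -1.  -1.3] q6 -1.8 0.3661518910237912 30.20973801612854
```

Emit:
{"api": "step_arm", "payload": {
  "series": [0, 0, 0.002, 0, 0, 0, 0.004, 0, 0, 0, 0.005, 0, 0, 0, 0.006, 0, 0, 0, 0.006, 0]
}}

```text
time: 23.22
tool_pos: [0.5636, -0.2883, 0.0802]
tcp_rot: [0.444, 3.109, -0.0]
wrist_force: [-0.9, 1.0, 3.4]
width: 0.362
grip_force: 30.6
```

Emit:
{"api": "step_arm", "payload": {
  "series": [0, 0, 0, 0, 0, 0, 0, 0, 0, 0, 0, 0, 0, 0, 0, 0],
  "gripper": 0.7
}}

```text
time: 23.72
tool_pos: [0.5631, -0.288, 0.079]
tcp_rot: [-0.444, -3.11, -0.0]
wrist_force: [0.5, 0.0, 0.4]
width: 0.7
grip_force: 0.0
```

Emit:
{"api": "step_arm", "payload": {
  "series": [0, 0, -0.02, 0, 0, 0, -0.06, 0, 0, 0, -0.11, 0, 0, 0, -0.14, 0, 0, 0, -0.15, 0, 0, 0, -0.15, 0]
}}

```text
time: 24.48
tool_pos: [0.5635, -0.2882, 0.2303]
tcp_rot: [0.444, 3.108, -0.001]
wrist_force: [-0.6, -0.1, 0.5]
width: 0.701
grip_force: 0.0
```

```bash
python3 -c "
from h import *
delta((.5437,.2911,.23))"
```

```text
(0.5437, 0.2911, 0.23) [ 1.812e-01  5.506e-01 -2.000e-04]
t 24.475 pos [ 0.5635 -0.2882  0.2303] yaw y-axis 73.74 F [-0.6 -0.1  0.5] q6 -1.8 0.7006602101759147 0.0
```

Emit:
{"api": "step_arm", "payload": {
  "series": [0.018, 0.053, 0, -0.13, 0.037, 0.111, 0, -0.27, 0.056, 0.17, 0, -0.4, 0.075, 0.229, 0, -0.54, 0.094, 0.287, 0, -0.67, 0.113, 0.345, 0, -0.8, 0.132, 0.403, 0, -0.94, 0.15, 0.457, 0, -1.07],
  "gripper": 0.55
}}

```text
time: 25.48
tool_pos: [0.5455, 0.1943, 0.2268]
tcp_rot: [1.209, -2.896, -0.0]
wrist_force: [1.1, 1.2, 0.3]
width: 0.55
grip_force: 0.0
```

```bash
python3 -c "
from h import *
delta((.5437,.2911,.23))"
```

```text
(0.5437, 0.2911, 0.23) [-0.0676  0.0693 -0.0033]
t 25.475 pos [0.5455 0.1943 0.2268] yaw y-axis 135.32 F [1.1 1.2 0.3] q6 -2.06 0.5496125304933748 0.0
```

Emit:
{"api": "step_arm", "payload": {
  "series": [-0.035, 0.035, 0, 0, -0.06, 0.062, 0, 0, -0.067, 0.069, 0, 0, -0.067, 0.069, 0, 0, -0.067, 0.069, 0, 0]
}}

```text
time: 26.1
tool_pos: [0.5455, 0.2874, 0.2285]
tcp_rot: [1.201, -2.901, 0.001]
wrist_force: [0.0, 0.6, -0.3]
width: 0.55
grip_force: 0.0
```

```bash
python3 -c "
from h import *
p=viewer.read_camera('scene');save(p,'s4')
q=wrist('w4'); delta((.5437,.2911,.045))
a=cv2.imread('pics/s4.png')[100:440,100:450]
cv2.imwrite('pics/c4.png',np.hstack([cv2.resize(a,(412,400)),cv2.resize(cv2.imread('pics/w4.png'),(380,400))]))
"
```

```text
(0.5437, 0.2911, 0.045) [-0.0012  0.0041  0.1841]
t 26.2 pos [0.5458 0.2874 0.2291] yaw y-axis 134.96 F [ 0.2 -0.3  0.9] q6 -1.91 0.5499636575209452 0.0
```

View pics/c4.png

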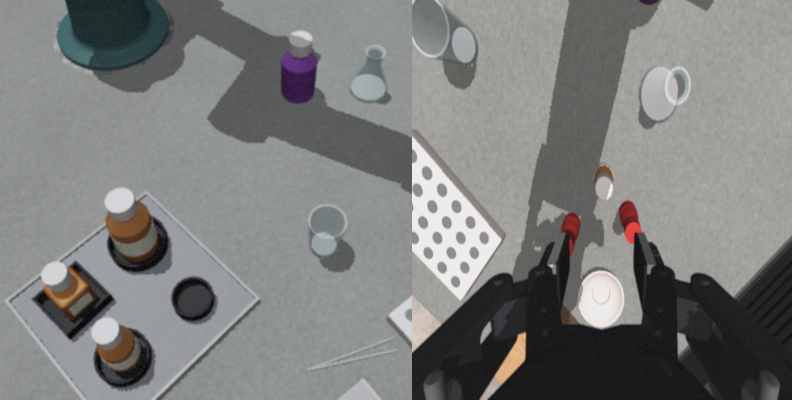

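The medium bottle stands in its well. The small amber bottle with the white cap is centred, with its cap at about (323,223), and the two reds are clear of the closing line.

Emit:
{"api": "step_arm", "payload": {
  "series": [-0.001, 0.004, 0.05, 0, -0.001, 0.004, 0.1, 0, -0.001, 0.004, 0.145, 0, -0.001, 0.004, 0.17, 0, -0.001, 0.004, 0.18, 0, -0.001, 0.004, 0.184, 0, -0.001, 0.004, 0.184, 0]
}}

```text
time: 27.08
tool_pos: [0.5446, 0.2925, 0.0465]
tcp_rot: [-1.202, 2.9, 0.0]
wrist_force: [-0.5, -0.1, -0.1]
width: 0.549
grip_force: 0.0
```

Emit:
{"api": "step_arm", "payload": {
  "series": [0, 0, 0, 0, 0, 0, 0, 0, 0, 0, 0, 0, 0, 0, 0, 0, 0, 0, 0, 0],
  "gripper": 0,
  "newtons": 25
}}

```text
time: 27.7
tool_pos: [0.5447, 0.2928, 0.0468]
tcp_rot: [-1.203, 2.899, 0.0]
wrist_force: [-0.6, -1.0, 7.1]
width: 0.293
grip_force: 24.8
```

Emit:
{"api": "step_arm", "payload": {
  "series": [0, 0, -0.01, 0, 0, 0, -0.03, 0, 0, 0, -0.07, 0, 0, 0, -0.11, 0, 0, 0, -0.14, 0, 0, 0, -0.15, 0, 0, 0, -0.15, 0]
}}

```text
time: 28.58
tool_pos: [0.5438, 0.2925, 0.1961]
tcp_rot: [-1.203, 2.901, 0.0]
wrist_force: [0.1, -0.4, -0.7]
width: 0.297
grip_force: 24.6
```

```bash
python3 -c "
from h import *
delta((.5533,-.174,.19))"
```

```text
(0.5533, -0.174, 0.19) [ 0.3234 -0.3363  0.0058]
t 28.575 pos [0.5438 0.2925 0.1961] yaw y-axis 135.05 F [ 0.1 -0.4 -0.7] q6 -1.9 0.2968224495169155 24.629512131214142
```

Emit:
{"api": "step_arm", "payload": {
  "series": [0.018, -0.019, 0, 0.1, 0.057, -0.059, 0, 0.24, 0.097, -0.101, 0, 0.38, 0.138, -0.143, 0, 0.52, 0.179, -0.186, 0, 0.66, 0.22, -0.229, 0, 0.8, 0.261, -0.271, 0, 0.94, 0.295, -0.307, 0, 1.07]
}}

```text
time: 29.58
tool_pos: [0.5507, -0.1351, 0.1929]
tcp_rot: [-0.452, -3.105, -0.001]
wrist_force: [0.5, -0.3, -1.0]
width: 0.3
grip_force: 24.7
```

```bash
python3 -c "
from h import *
delta((.5533,-.174,.0568))"
```

```text
(0.5533, -0.174, 0.0568) [-0.0141 -0.0365  0.1361]
t 29.575 pos [ 0.5507 -0.1351  0.1929] yaw y-axis 73.44 F [ 0.5 -0.3 -1. ] q6 -1.57 0.29964478741623984 24.69999521970749
```

Emit:
{"api": "step_arm", "payload": {
  "series": [-0.01, -0.026, 0, 0, -0.0141, -0.0365, 0.01, 0, -0.0141, -0.0365, 0.04, 0, -0.0141, -0.0365, 0.085, 0, -0.0141, -0.0365, 0.115, 0, -0.0141, -0.0365, 0.126, 0, -0.0141, -0.0365, 0.13, 0, -0.0141, -0.0365, 0.13, 0]
}}

```text
time: 30.58
tool_pos: [0.5564, -0.1723, 0.066]
tcp_rot: [0.444, 3.109, -0.0]
wrist_force: [0.4, 0.1, -0.8]
width: 0.298
grip_force: 24.7
```

```bash
python3 -c "
from h import *
delta((.5533,-.174,.0568))"
```

```text
(0.5533, -0.174, 0.0568) [ 0.0025 -0.0025  0.0092]
t 30.575 pos [ 0.5564 -0.1723  0.066 ] yaw y-axis 73.76 F [ 0.4  0.1 -0.8] q6 -1.63 0.29819816749018274 24.720084965229034
```

Emit:
{"api": "step_arm", "payload": {
  "series": [0.0025, -0.0025, 0.002, 0, 0.0025, -0.0025, 0.005, 0, 0.0025, -0.0025, 0.007, 0, 0.0025, -0.0025, 0.0085, 0, 0.0025, -0.0025, 0.0095, 0, 0.0025, -0.0025, 0.0095, 0]
}}

```text
time: 31.32
tool_pos: [0.5531, -0.1743, 0.0568]
tcp_rot: [0.444, 3.109, -0.0]
wrist_force: [-1.5, 1.9, 5.4]
width: 0.293
grip_force: 25.2
```

Emit:
{"api": "step_arm", "payload": {
  "series": [0, 0, -0.001, 0, 0, 0, -0.001, 0, 0, 0, -0.001, 0, 0, 0, -0.001, 0],
  "gripper": 0.55
}}

```text
time: 31.82
tool_pos: [0.5524, -0.174, 0.0566]
tcp_rot: [-0.444, -3.11, -0.0]
wrist_force: [-0.5, -0.1, -0.7]
width: 0.555
grip_force: 0.0
```

Emit:
{"api": "step_arm", "payload": {
  "series": [0, 0, -0.02, 0, 0, 0, -0.06, 0, 0, 0, -0.11, 0, 0, 0, -0.16, 0, 0, 0, -0.2, 0, 0, 0, -0.22, 0, 0, 0, -0.22, 0]
}}

```text
time: 32.7
tool_pos: [0.5535, -0.1743, 0.279]
tcp_rot: [0.444, 3.106, -0.001]
wrist_force: [-0.3, 0.7, -0.3]
width: 0.55
grip_force: 0.0
```

Emit:
{"api": "step_arm", "payload": {
  "series": [0, 0.03, 0, 0, 0, 0.08, 0, 0, 0, 0.14, 0, 0, 0, 0.2, 0, 0, 0, 0.22, 0, 0, 0, 0.22, 0, 0]
}}

```text
time: 33.45
tool_pos: [0.6133, 0.0381, 0.2744]
tcp_rot: [-0.44, -3.107, 0.002]
wrist_force: [-0.5, -1.3, 0.4]
width: 0.551
grip_force: 0.0
```

```bash
python3 -c "
from h import *
p=viewer.read_camera('scene');save(p,'s5');q=viewer.read_camera('top');save(q,'t5')
a=cv2.imread('pics/s5.png')[100:440,100:450]; b=cv2.imread('pics/t5.png')[130:350,270:500]
cv2.imwrite('pics/c5.png',np.hstack([cv2.resize(a,(390,400)),cv2.resize(b,(400,400))]))
for l in ('beaker','flask'): print(l,[(ray(p,d['point'],0)[:2].round(3),d['score']) for d in viewer.spot_point(p,l)[:2]])
"
```

```text
beaker [(array([0.597, 0.023]), 0.71)]
flask [(array([0.412, 0.283]), 0.42)]
```

View pics/c5.png

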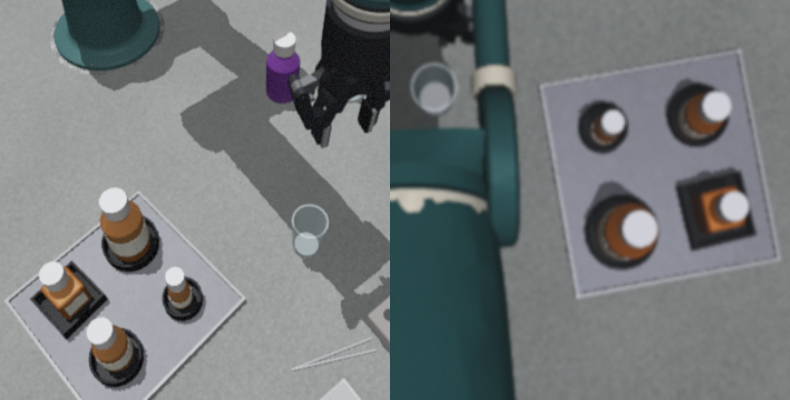

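All four bottles stand upright in their own wells. The beaker and flask are still where they were.

```bash
python3 -c "
from h import *
print(job.finish_job())"
```

```text
the job is handed in; nothing more can be done
None
```

The job is handed in at about 34 s: all four amber bottles stand upright in their matching wells, each set down gently, and the beaker and flask are undisturbed.

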